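Bottom out and clamp the thermometer in a dry-block heater

ROBOT

A 6-joint arm with a two-finger parallel gripper is mounted at the origin on the work surface. World frame = base frame: x ahead of the robot, y to its left, z up, the work surface at z = 0. Lengths are in mm, angles in rad, forces in N, time in s.
With the tool pointing down it reaches from about 350 to 725 mm from the base axis. Payload 4.3 kg.
Tool frame: the origin (TCP) lies midway between the tips of the shut fingers; the grasp point (between the pads) lies manip.hold_point_z behind it (manip.hold_point_z is the distance from the TCP to the grasp point, in mm); z points along the fingers, y is the line along which they close (so a half turn about z gives the same grasp; the last joint's range is limited). The gripper opens to 85 mm and grips with 20 to 120 N. Pads are 22 mm wide; open, the fingers measure 114 mm over their backs; the gripper's body (76 mm by 85 mm) begins 54 mm behind the grasp point. The pads swing forward as they close: fully open they stand 13 mm farther back than shut.
Start: joints at [1.214, 0.377, 0.081, 1.274, 0, 1.46], TCP at [140.479, 557.613, 231.329] pointing down, gripper open.
Joint ranges: [-2.72, 2.72], [-0.84, 1.66], [-1.02, 1.22], [-1.77, 2.12], [-1.37, 1.28], [-3.14, 3.14]. Speed limits (rad/s): [2.57, 2.57, 3.14, 3.14, 3.14, 3.14].

INTERFACE

Orientations are given as a unit quaternion [w, x, y, z].
In Python, from plant import manip gives the robot as it stands. Calls block until the motion is done:
- manip.reach(position, orientation): joint-space move of the TCP to a pose.
- manip.move_linear(position, rotation=None, feed=150, stop_force=None): straight line of the TCP; rotation=None keeps the orientation; feed is the mean speed in mm/s. With stop_force (N) it stops when the force on the tool has changed by that much, and returns True; else False.
- manip.movej(angles): joint-space move.
- manip.gripper_open() and manip.close_gripper(strength=None): open the fingers fully, or close them until they stop; strength is the grip in N (None keeps the last).
- manip.dwell(seconds).
- manip.inverse_kinematics(position, orientation): joint angles nearest the present ones, or None.
- manip.sense(): the state.
- manip.capture(name): name is "scene" or "top" or "wrist"; returns (picture, depth): 384x512x3 uint8, blue, green, red; 384x512 float32, mm along the optical axis (not along the pixel's ray), 0 where there is no reading.
- manip.camera_model(name): a dict with "K" (3x3 intrinsics, pixels), "cam_to_world" (4x4, takes a point from camera to world coordinates). Camera axes: x right, y up, looking along -z (the intrinsics and any distortion apply to the point x, -y, -z); pixel columns grow to the right and rows downward; lengths in mm; the calibration is good to about 2 mm. A picture is of the moment at which its call begins: read the wrist's pose just before it. camera_model takes no time and is no camera call; for the wrist camera it gives the pose at the moment of the call.
A pose or a line that the arm cannot do raises manip.MotionError and nothing moves.
- manip.sign_off(): hands the job in; it is judged then, once.
The state is a dict: "time": time; "qpos": joint angles; "qvel": joint speeds; "joint_torque": joint torques, N m; "position": TCP position; "orientation": TCP orientation; "force": force on the tool from outside, world axes, zero at the start; "torque": the same for the moment, N m; "finger_gap": opening from 0.0 (shut) to 1.0 (fully open); "grip_force": force on a finger pad.
Only numpy, scipy, OpenCV 4.12 (cv2) and the standard library are available. Lean on these libraries where they do the work, as an engineer would, in place of code of your own. Each camera call takes 0.05 s, during which the arm holds its last target. There are 200 camera calls.

TASK

Swing the heater's thermometer arm over the narrow thermometer well in the middle of the metal block's front row, and lower the arm, without forcing it, until the stem stands on the bottom of that well. Then close the arm's clamp lever fully so that the thermometer is held there, and leave the bottle and the flask beside the heater alone.

Things in the scene. Friction and masses are not known exactly. Their poses are not given: they have to be found in the camera images.
- heater: Dry-block heater standing fixed on the bench: cream housing 235 x 190 mm in plan, top at 90 mm. Origin: on the bench, under the middle of the housing; its x axis points from the sloped control panel to the rear, z up.
- block: Aluminium block in the heater, 90 (x) x 120 (y) mm, its top 100 mm above the bench. Axes as the heater's; origin: centre of its underside, 70 mm below its top. Blind wells: a front row (nearest the panel) of two 17 mm tube wells, 42 mm left and right of the 10 mm thermometer well, and a rear row of four 17 mm tube wells, two of them with tubes whose white caps stand 10 mm high.
- well_mouth (a point): Centre of the mouth of the thermometer well, level with the block's top. The well is a vertical blind bore 10 mm in diameter and 50 mm deep with a 1.5 mm chamfer: the only narrow well in the block, in the middle of the front row.
- well_floor (a point): Centre of the flat bottom of the thermometer well, 50 mm under well_mouth and 50 mm above the bench.
- rod_top (a point): Top centre of the upright steel support rod (12 mm in diameter) at the rear of the heater, 222 mm above the bench. The thermometer arm swings about this rod and slides up and down on it. The thermometer and the thermometer well both lie 120 mm from the rod's axis.
- swing (a joint): Swing of the thermometer arm about the support rod, rad: 0 = pointing from the rod straight at the thermometer well; positive = anticlockwise seen from above. Range -1.2 to 1.2. Turns stiffly (about 0.5 N at the thermometer) and stays where it is left.
- probe_arm (a joint): How far the thermometer arm has been lowered on its rod, m: 0 = top, 0.072 = stem on the bottom of the thermometer well. Friction holds it at any height; it takes 2 to 3 N to push down. With the clamp closed it no longer slides freely.
- head_top (a point): Centre of the flat top of the thermometer's white plastic head, an upright cylinder 22 mm in diameter and 45 mm tall on the ring (30 mm in diameter, 20 mm thick) at the end of the arm. A flat bar 16 mm wide joins the ring to an aluminium boss (36 mm wide) on the support rod; the tops of ring and boss are level, 45 mm below head_top.
- stem_tip (a point): Tip of the thermometer's steel stem, 140 mm straight below head_top. The stem is 5 mm in diameter with a round tip and hangs 75 mm below the ring's underside.
- lever_ball (a point): Centre of the black ball knob (20 mm in diameter) at the end of the clamp lever. The lever rises from its pivot on top of the boss; the ball circles the pivot at 60 mm radius in a level plane 30 mm above the boss's top (15 mm below head_top). Open, it stands out to the arm's left, looking from the panel to the rod; it closes anticlockwise seen from above.
- lever_pivot (a point): Point on the clamp lever's upright pivot axis, at the height of the ball's centre. It lies on the arm 23 mm from the support rod's axis towards the thermometer, and moves with the arm.
- clamp (a joint): Angle of the clamp lever, rad: 0 = open, 1.3 = closed against its stop, with the lever lying over the arm and pointing at the thermometer. It turns with about 0.5 N at the ball, and up to 2 N over the last 0.5 rad as its cam presses on the rod; it stays where it is left.
- bottle: Small reagent bottle with a blue cap, 56 mm in diameter, 110 mm tall, loose on the bench beside the heater. Origin: centre of its underside. Not to be disturbed.
- flask: Conical glass flask, 74 mm wide at the foot, 102 mm tall, loose on the bench beside the heater. Origin: centre of its underside. Not to be disturbed.

How it is judged:
By the outcome, as a careful person would: the job done as asked, in the order asked, and still so for the second after the job is handed in, with the robot touching nothing.
It also fails if it takes over 64 s, if anything falls off the work surface, if the arm or the gripper's body presses on something with over 40 N, if the wrist force passes 120 N, or if a joint passes its speed limit or range.

## Working session

There is one attempt and no reset: what is moved stays moved. The work goes in short steps, each a Python script; the robot and the scene stay as the last script left them, time stands still between calls to the robot, and variables do not carry over. Pictures are saved under pics/ and viewed, at most 10 in all, crops included, and the job is handed in when it is done.

```bash
ls; mkdir -p pics
cat > h.py <<'E'
import numpy as np, cv2
from plant import manip
def cloud(name):
    m=manip.camera_model(name); im,d=manip.capture(name)
    K=np.array(m["K"]);T=np.array(m["cam_to_world"])
    v,u=np.mgrid[:384,:512]
    P=np.stack([(u-K[0,2])/K[0,0]*d,-(v-K[1,2])/K[1,1]*d,-d],-1)@T[:3,:3].T+T[:3,3]
    P[d==0]=np.nan
    return im,d,P,m
E
python3 - <<'E'
from h import *
s=manip.sense();print(s["position"],s["orientation"],s["time"],manip.hold_point_z)
out=[]
for n in("scene","top"):
    im,d,P,m=cloud(n);cv2.imwrite(f"pics/{n}0.png",im);np.savez(f"{n}0.npz",im=im,P=P)
    print(n,{k:(np.round(v,3).tolist() if not isinstance(v,str) else v) for k,v in m.items()},(d>0).mean())
E
```

```text
pics
[140.25772939 556.98322177 230.36463835] [-2.15576821e-04  1.23086017e-01  9.92395508e-01 -9.70597029e-04] 0.0 18.700000000000003
scene {'K': [[364.95, 0.0, 259.619], [0.0, 364.95, 190.969], [0.0, 0.0, 1.0]], 'cam_to_world': [[0.086, -0.564, 0.821, 1276.888], [0.996, 0.061, -0.062, 37.231], [-0.015, 0.823, 0.567, 643.763], [0.0, 0.0, 0.0, 1.0]]} 0.9958648681640625
top {'K': [[371.576, 0.0, 262.679], [0.0, 371.576, 193.3], [0.0, 0.0, 1.0]], 'cam_to_world': [[0.023, 0.999, -0.038, 553.986], [-0.999, 0.022, -0.034, 57.497], [-0.033, 0.039, 0.999, 954.748], [0.0, 0.0, 0.0, 1.0]]} 0.9959462483723959
```

View pics/top0.png

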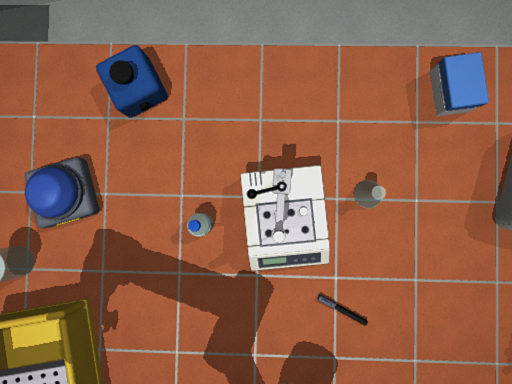

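View pics/scene0.png

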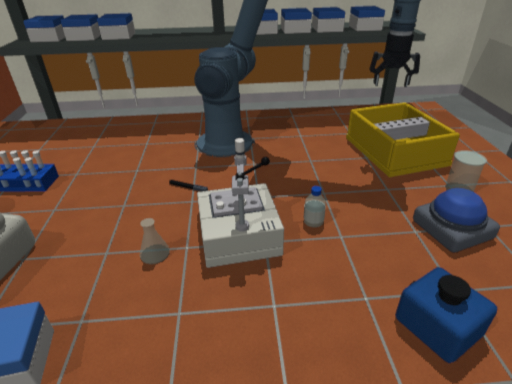

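The top view shows the heater with its panel towards the robot. The rod is near (282,175), the head near (279,237), the open lever ball at (252,194), the bottle at (198,225) and the flask at (372,193). Next I'll take coarse positions and a wrist view from above.

Run:
```python
from h import *
z=np.load("top0.npz");P=z["P"]
for u,v in[(285,187),(279,237),(252,194),(282,173),(198,225),(376,192)]:
    print(u,v,np.round(P[v,u]))
Q=P[150:275,235:335].reshape(-1,3);Q=Q[Q[:,2]>235];print(len(Q),np.round(Q))
tz=lambda a:[0,np.cos(a/2),np.sin(a/2),0]
head=P[237,279]
s=manip.sense()
# tool down; look from above and in front
q=np.array(s["orientation"])
manip.reach([480,10,430],[0,0,1,0])
s=manip.sense();print(s["position"],s["orientation"],s["time"],s["qpos"])
im,d,P,m=cloud("wrist");cv2.imwrite("pics/w0.png",im);np.savez("w0.npz",im=im,P=P,K=m["K"],T=m["cam_to_world"]);print(np.round(m["cam_to_world"],2))
```

```text
285 187 [595.  38. 221.]
279 237 [499.  49. 257.]
252 194 [579. 102. 249.]
282 173 [623.  45. 222.]
198 225 [510. 232. 110.]
376 192 [ 595. -172.  102.]
203 [[589. 108. 243.]
 [589. 106. 244.]
 [589. 104. 247.]
 [589. 102. 246.]
 [589. 100. 245.]
 [587. 110. 244.]
 [587. 108. 246.]
 [587. 106. 246.]
 [587. 104. 248.]
 [587. 102. 247.]
 [587. 100. 247.]
 [587.  98. 245.]
 [588.  85. 236.]
 [585. 112. 243.]
 [585. 110. 246.]
 [585. 107. 250.]
 [585. 105. 250.]
 [585. 103. 251.]
 [585. 101. 252.]
 [585. 100. 247.]
 [585.  98. 245.]
 [585.  96. 246.]
 [585.  95. 237.]
 [585.  93. 239.]
 [586.  91. 236.]
 [586.  85. 235.]
 [586.  81. 236.]
 [583. 111. 245.]
 [583. 109. 250.]
 [583. 107. 252.]
 [583. 105. 249.]
 [583. 103. 250.]
 [583. 102. 250.]
 [583. 100. 250.]
 [583.  98. 251.]
 [583.  96. 246.]
 [583.  94. 240.]
 [583.  93. 237.]
 [584.  91. 238.]
 [584.  89. 237.]
 [584.  87. 237.]
 [581. 111. 247.]
 [581. 109. 249.]
 [581. 107. 250.]
 [581. 105. 249.]
 [581. 103. 250.]
 [581. 101. 251.]
 [581. 100. 249.]
 [581.  98. 246.]
 [581.  96. 247.]
 [581.  94. 244.]
 [582.  93. 239.]
 [582. 
[... 2426 characters left out ...]
94.  52. 255.]
 [494.  50. 255.]
 [494.  48. 256.]
 [494.  47. 255.]
 [494.  45. 255.]
 [494.  43. 256.]
 [492.  56. 255.]
 [492.  54. 256.]
 [492.  52. 256.]
 [492.  50. 256.]
 [492.  48. 255.]
 [492.  47. 257.]
 [492.  45. 256.]
 [490.  52. 254.]
 [490.  50. 254.]
 [490.  48. 255.]]
[479.97035456  10.62941466 429.75710654] [-2.11276009e-04 -5.03869297e-04  9.99999839e-01  1.53004830e-04] 2.5 [-1.10261572e-01  2.21156428e-01  3.81742718e-01  1.73183641e+00
  2.57425846e-04 -1.11269369e-01]
[[-0.0000e+00 -9.6000e-01 -2.7000e-01  4.1355e+02]
 [ 1.0000e+00 -0.0000e+00 -0.0000e+00  1.0840e+01]
 [ 0.0000e+00 -2.7000e-01  9.6000e-01  5.7349e+02]
 [ 0.0000e+00  0.0000e+00  0.0000e+00  1.0000e+00]]
```

View pics/w0.png

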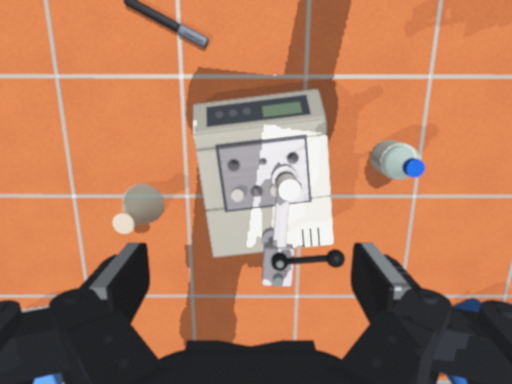

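The wrist view is clear. The thermometer well is at (263,161) between the tube wells at (234,165) and (292,157). The head is at (289,187), the pivot at (279,261) and the ball at (336,259). I'll measure these from this image.

```bash
cat >> h.py <<'E'
def onplane(m,uv,z):
    K=np.array(m["K"]);T=np.array(m["T"] if "T" in m else m["cam_to_world"])
    r=T[:3,:3]@np.array([(uv[0]-K[0,2])/K[0,0],-(uv[1]-K[1,2])/K[1,1],-1]);return T[:3,3]+r*(z-T[2,3])/r[2]
def blob(mask,box,amin=8):
    x0,y0,x1,y1=box;n,l,st,c=cv2.connectedComponentsWithStats(mask[y0:y1,x0:x1].astype(np.uint8))
    return [(c[i]+[x0,y0],st[i,4],st[i,2:4]) for i in range(1,n) if st[i,4]>=amin]
E
python3 - <<'E'
from h import *
m=np.load("w0.npz");im=m["im"];P=m["P"];g=im.max(2)
for c,a,s in blob(g<110,(222,142,305,205)): print("dark",c,a,s,np.round(onplane(m,c,100),1))
for nm,(lo,hi,box) in dict(head=(250,262,(265,170,310,205)),rod=(212,229,(255,255,300,290)),ball=(238,258,(320,245,350,275))).items():
    M=(P[...,2]>lo)&(P[...,2]<hi)
    for c,a,s in blob(M,box):
        x0,y0,x1,y1=box;Q=P[y0:y1,x0:x1][M[y0:y1,x0:x1]];zz=np.median(Q[:,2])
        print(nm,c,a,s,np.round(onplane(m,c,zz),1),zz)
big=cv2.resize(im[135:295,215:355],None,fx=5,fy=5,interpolation=cv2.INTER_CUBIC)[:600]
cv2.imwrite("pics/w0c.png",cv2.resize(im[140:290,215:355],(560,600),interpolation=cv2.INTER_CUBIC))
E
```

```text
dark [239.07692308 143.76923077] 91 [39  6] [476.7  -4.1 100. ]
dark [292.19512195 155.87804878] 41 [9 6] [493.7  70.9 100. ]
dark [233.19672131 163.42622951] 61 [10  8] [504.7 -12.6 100. ]
dark [223.25 192.5 ] 24 [ 4 24] [547.7 -27.6 100. ]
dark [257.38095238 188.38095238] 21 [7 7] [541.4  22.  100. ]
head [288.5443038  189.17721519] 395 [22 23] [499.8  48.6 256.8] 256.8199299319832
rod [279.08526012 268.84537572] 692 [37 32] [604.9  44.9 221.2] 221.21713866925666
ball [333.60264901 258.42384106] 302 [25 19] [577.9  99.6 248.4] 248.36526741355817
```

View pics/w0c.png

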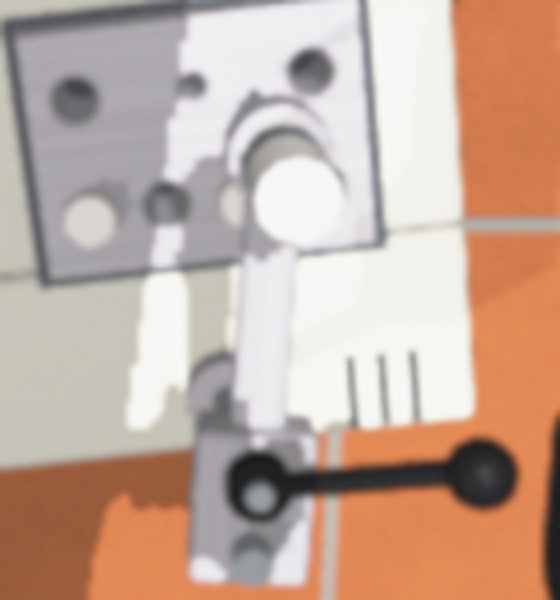

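Refined pixels from the crop: well (262.8,161.3), rod top (277.8,279.2), head top (289.5,189.7).

Run:
```python
from h import *
m=np.load("w0.npz")
w=onplane(m,(262.8,161.3),100);t=[onplane(m,(233.75,165),100),onplane(m,(293,157.5),100)]
r=onplane(m,(277.8,279.2),222);h=onplane(m,(289.2,189.5),257)
print(w,t,np.linalg.norm(t[0]-t[1]),r,h)
for p in(w,h):
    d=(p-r)[:2];print(np.hypot(*d),np.arctan2(-d[1],-d[0]))
d=(t[1]-t[0])[:2];print("yaw",np.arctan2(-d[0],d[1]))
```

```text
[501.55310513  29.42496683 100.        ] [array([506.94431753, -11.86885691, 100.        ]), array([496.04832701,  72.09989812, 100.        ])] 84.67274904117156 [617.80222552  43.67662624 222.        ] [500.07716525  49.20330279 257.        ]
117.11945947559622 0.1219871326182108
117.85471552246375 -0.04691118295584611
yaw 0.12904138474240742
```

```bash
cat >> h.py <<'E'
def q(a): return [0,-np.sin(a/2),np.cos(a/2),0]
R=np.array([620.4,44.4])
def headxy(a): return R-120*np.array([np.cos(a),np.sin(a)])
def st(): 
    s=manip.sense();print(round(s["time"],1),np.round(s["position"],1),np.round(s["force"],1),"gap",round(s["finger_gap"],3),"grip",round(s["grip_force"],1))
E
python3 - <<'E'
from h import *
a=-0.047
manip.reach([*headxy(a),300],q(a));st()
manip.move_linear([*headxy(a),221],feed=120,stop_force=8);st()
manip.close_gripper(20);st()
for b in np.linspace(a,0.126,6)[1:]:
    manip.move_linear([*headxy(b),221],q(b),feed=60)
st()
manip.gripper_open();st()
manip.move_linear([*headxy(b),300],feed=150)
manip.reach([480,10,430],[0,0,1,0])
m=manip.camera_model("wrist");im,d=manip.capture("wrist");m={**m,"T":m["cam_to_world"]}
np.savez("w1.npz",im=im,d=d,K=m["K"],T=m["T"])
cv2.imwrite("pics/w1c.png",cv2.resize(im[140:290,215:355],(560,600),interpolation=cv2.INTER_CUBIC))
st()
E
```

```text
3.2 [500.4  50.2 300.7] [-0.3  0.6  0.6] gap 1.002 grip 0.0
4.0 [501.4  49.8 222.3] [ 0.5 -0.2  0.1] gap 0.997 grip 0.0
4.6 [500.6  50.  221.2] [-0.5  0.3  1.4] gap 0.247 grip 22.5
5.8 [501.3  29.4 221. ] [ 0.2 -0.2  0.9] gap 0.249 grip 22.6
6.5 [501.3  29.4 221. ] [-0.4 -0.3 -0.2] gap 0.995 grip 0.0
7.8 [479.9  10.  428.4] [1.1 0.8 0.4] gap 1.003 grip 0.0
```

View pics/w1c.png

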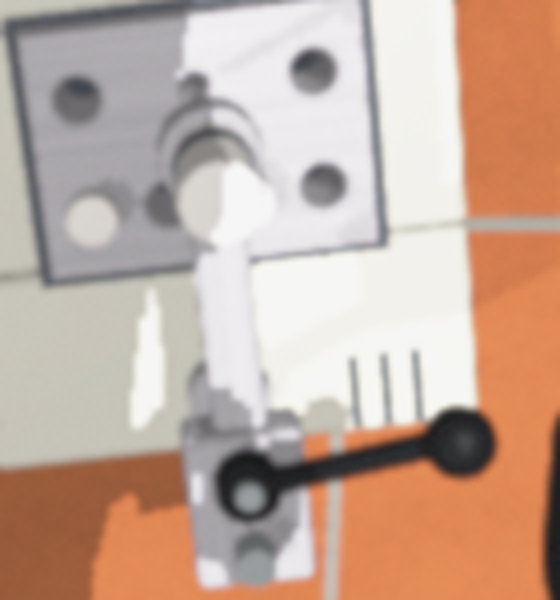

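The arm has swung over the well. The head is now at crop (224,203) and the well at (194,85), just visible beyond the ring. I'll check the angle, then push down gently with shut fingers.

Run:
```python
from h import *
m=np.load("w1.npz")
h=onplane(m,(271,190.7),257);w=onplane(m,(263.5,161.2),100);print(h,w)
for p in(h,w): d=R-p[:2];print(np.arctan2(d[1],d[0]))
a=0.126;x=headxy(a)
manip.close_gripper(20)
manip.reach([*x,275],q(a));manip.dwell(0.2);st()
c=manip.move_linear([*x,215],feed=25,stop_force=6);print(c);st()
if not c:
    c=manip.move_linear([*x,186],feed=20,stop_force=6);print(c);st()
```

```text
[501.47375794  30.76119937 257.        ] [501.61627617  29.60445441 100.        ]
0.11418400714051906
0.12392045498858725
9.4 [502.8  29.  277.2] [-1.  -0.2 -0.1] gap -0.0 grip 0.0
False
12.0 [501.4  29.3 215. ] [-0.2 -0.7  1.7] gap 0.0 grip 0.8
True
13.1 [501.3  29.3 189.3] [ 0.4 -0.   2.9] gap 0.003 grip 1.7
```

The stem stopped at head_top ≈ 189.5, which is the well floor (190 expected). Next I'll close the lever by sweeping the ball round its pivot with the shut fingers.

Run:
```python
from h import *
m=np.load("w1.npz")
a=0.124;pv=R-23*np.array([np.cos(a),np.sin(a)])
b=onplane(m,(330.5,250.2),242);d=b[:2]-pv;print(b,np.hypot(*d),np.arctan2(d[1],d[0]),"expected",np.pi+a-1.3)
manip.move_linear([*headxy(a),250],feed=150)
def pose(phi,off):
    u=np.array([np.cos(phi),np.sin(phi)]);t=np.array([-u[1],u[0]])
    return pv+60*u-off*t, q(phi-np.pi)
p0=np.pi+a-1.3
x,o=pose(p0,45);manip.reach([*x,250],o);manip.move_linear([*x,166],feed=120,stop_force=10);st()
x,o=pose(p0,30);print(manip.move_linear([*x,166],o,feed=60,stop_force=6))
for k in np.arange(0.1,1.21,0.1):
    x,o=pose(p0+k,25);c=manip.move_linear([*x,166],o,feed=40,stop_force=10)
    if c: print("stop",k);break
st()
if not c:
    for k in (1.3,1.38,1.46):
        x,o=pose(p0+k,25);c=manip.move_linear([*x,166],o,feed=25,stop_force=6);print(k,c);st()
        if c: break
```

```text
[571.57408945  96.39319116 242.        ] 60.69039786663946 2.013567637674917 expected 1.9655926535897932
15.8 [616.5 114.2 166.9] [-0.4 -0.4  0.1] gap 0.001 grip 0.0
False
20.1 [537.1  65.1 166. ] [-0.   0.2 -0.8] gap 0.001 grip 0.0
1.3 False
20.5 [535.1  59.  166. ] [0.6 0.3 0.8] gap -0.002 grip 0.0
1.38 False
20.8 [534.  55. 166.] [ 0.5  5.7 -1.2] gap 0.002 grip 2.2
1.46 True
21.1 [533.1  53.9 165.8] [0.1 4.9 2.7] gap -0.004 grip 2.4
```

Run:
```python
from h import *
a=0.124;t=np.array([np.sin(a),-np.cos(a)])
s=manip.sense();p=np.array(s["position"])
c=manip.move_linear([*(p[:2]+8*t),166],feed=15,stop_force=8);print(c);st()
p=np.array(manip.sense()["position"])
manip.move_linear([*(p[:2]-25*t),166],feed=80);p=p[:2]-25*t
manip.move_linear([*p,300],feed=200)
manip.reach([480,10,430],[0,0,1,0])
m=manip.camera_model("wrist");im,d=manip.capture("wrist")
np.savez("w2.npz",im=im,d=d,K=m["K"],T=m["cam_to_world"])
cv2.imwrite("pics/w2c.png",cv2.resize(im[120:270,215:355],(560,600),interpolation=cv2.INTER_CUBIC));st()
```

```text
True
21.4 [533.   54.  165.7] [0.3 4.  2.4] gap -0.003 grip 2.5
23.4 [480.1  10.4 427.6] [-0.4  0.9 -1. ] gap -0.001 grip 0.0
```

View pics/w2c.png

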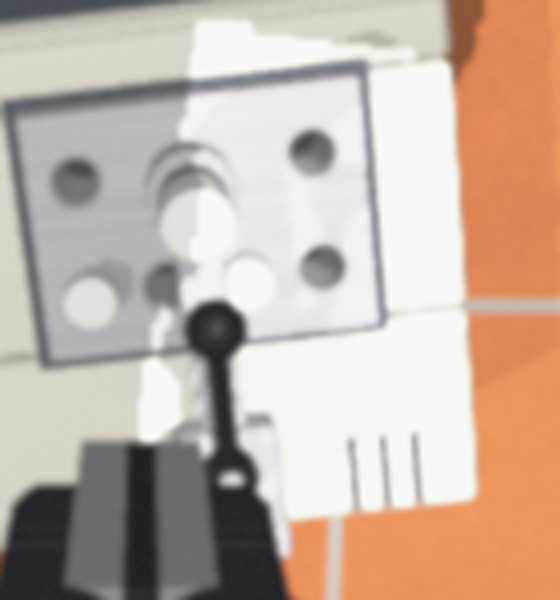

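The lever now lies over the arm, with the ball at crop (216,328) pointing at the head at (197,219). I'll check the angle and the head height numerically.

Run:
```python
from h import *
m=np.load("w2.npz")
b=onplane(m,(269,202),175);h=onplane(m,(264.2,174.7),190);piv=onplane(m,(215+232/4,120+479/4),175+3)
print(b,h,piv,m["d"][175,264],m["d"][202,269])
a=0.124
for o in (R-23*np.array([np.cos(a),np.sin(a)]),piv[:2]):
    d=b[:2]-o;print("lever",np.hypot(*d),np.arctan2(d[1],d[0])-np.pi)
d=h[:2]-R;print("arm",np.hypot(*d),np.arctan2(d[1],d[0]))
K=m["K"];T=m["T"]
for u,v in((264,175),(269,202)):
    z=np.median(m["d"][v-3:v+4,u-3:u+4]);print((T@[(u-K[0,2])/K[0,0]*z,-(v-K[1,2])/K[1,1]*z,-z,1])[:3])
```

```text
[538.02073831  34.25328093 175.        ] [500.25489759  27.27193593 190.        ] [586.86327507  39.89736995 178.        ] 389.45175 404.5077
lever 60.001832445163366 -6.161186245109483
lever 49.16756184664505 -6.168138747060022
arm 121.359862445584 -2.9999853568611794
[500.45348932  27.01433271 190.69424658]
[535.17906371  33.70576292 184.10211091]
```

The head is at 190.7 mm, so the stem is on the floor, and the lever is within about 0.03 rad of closed. I'll give it one firmer push to be sure it's on its stop.

Run:
```python
from h import *
a=0.13;t=np.array([np.sin(a),-np.cos(a)]);c0=np.array([533.+3,54.])
s=c0-25*t
manip.reach([*s,260],q(a));manip.move_linear([*s,167],feed=150,stop_force=10)
manip.move_linear([*(c0-4*t),167],feed=80,stop_force=8);manip.dwell(.3);st()
c=manip.move_linear([*(c0+8*t),167],feed=12,stop_force=9);print(c);st();manip.dwell(.3);st()
manip.move_linear([*s,167],feed=80);manip.move_linear([*s,300],feed=200)
manip.reach([480,10,430],[0,0,1,0])
m=manip.camera_model("wrist");im,d=manip.capture("wrist");m={**m}
np.savez("w3.npz",im=im,d=d,K=m["K"],T=m["cam_to_world"])
g=im.max(2)
old=np.load("w2.npz")["im"].max(2)
for G in(old,g): print([(np.round(c,1),A) for c,A,_ in blob(G<70,(255,192,285,212))])
im2,d2,P,_=cloud("top");P0=np.load("top0.npz")["im"];D=np.abs(im2.astype(int)-P0).max(2)
print("bottle/flask diff",D[208:240,186:214].max(),D[182:205,362:388].max());st()
```

```text
25.7 [535.3  58.2 166.9] [0.3 0.2 0.7] gap -0.002 grip 0.0
True
26.4 [535.6  54.  166.7] [0.6 3.6 3. ] gap -0.001 grip 2.2
26.6 [535.5  53.9 166.5] [0.9 3.2 4.9] gap -0.005 grip 2.5
[(array([268.2, 202.8]), np.int32(140))]
[(array([268.2, 202.7]), np.int32(138))]
bottle/flask diff 33 24
28.7 [479.9  10.6 427.4] [-0.2  0.1  0.3] gap -0.001 grip 0.0
```

```bash
python3 -c "
from plant import manip
print(manip.sign_off())"
```

```text
the job is handed in; nothing more can be done
None
```

The thermometer stem is standing on the bottom of the well, with its head at about 190 mm as expected. The clamp lever is closed against its stop, the robot never went near the bottle or flask, and the job was handed in at about 29 s.

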